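# Dip the vacuum pump's oil and hold the dipstick level for reading

### The arm

A 6-joint arm with a two-finger parallel gripper is mounted at the origin on a cart in front of the work surface, level with it; the furniture and walls round the work are solid. World frame = base frame: x ahead of the robot, y to its left, z up, the work surface at z = 0. Lengths are in m, angles in degrees, forces in N, time in s.
With the tool pointing down it reaches from about 0.3 to 0.75 m from the base axis. Payload 8.5 kg.
Tool frame: the origin (TCP) lies between the finger pads; the fingertips stand 19 mm ahead of it and the grasp point (between the pads) is the TCP; z points along the fingers, y is the line along which they close (so a half turn about z gives the same grasp; the last joint's range is limited). The gripper opens to 85 mm and grips with 20 to 120 N. Pads are 22 mm wide; open, the fingers measure 114 mm over their backs; the gripper's body (76 mm by 85 mm) begins 54 mm behind the grasp point. The pads swing forward as they close: fully open they stand 13 mm farther back than shut.
Start: joints at [51.263, 21.807, 74.336, -0, 83.858, -12.336], TCP at [0.245, 0.493, 0.25] pointing down, gripper open.
Joint ranges: [-178.18, 178.18], [-50.72, 133.34], [12.68, 142.11], [-81.47, 261.47], [9.98, 163.14], [-165.26, 165.26]. Speed limits (degrees/s): [136.94, 136.94, 180, 180, 180, 180].

### API

Orientations are given as a 3x3 rotation matrix whose columns are the frame's x, y, z axes.
In Python, from rig import env, optics gives the robot as it stands.
- The arm moves only by the tool arm_command, never from a script. Its argument "commands" is one flat list of numbers, 7 for each row, row after row: the closure, from -1 (fully open) to 1 (shut), so that 0 is half open, then the shift along the tool's x, y, z as a fraction of full scale, then the turn, a rotation vector about the tool's x, y, z as a fraction of full scale. A call has 1 to 12 rows; each row is the pose to reach, as a shift and turn from the pose commanded when the call began, along the tool's axes at that moment; what a row does not reach only later rows make up. Full scale, the value 1, is 500 mm for a shift and 120 degrees for a turn. A row lasts 1/12 s, in which the tool goes at most 41.7 mm and 7.16 degrees, less where a joint would pass 70% of its speed; a pose out of reach is approached as far as the arm can. A call with a number of a shift or a turn outside -1 to 1 is refused whole. A call with a gripper value outside its range is refused whole. The fingers move at their own pace and stop on an object; "newtons" is the grip in N (left out, the last holds). Time passes only in rows, so rows that repeat a pose let the fingers close. It gives the time, the measured TCP pose, the force, the opening and the grip force at its end, in the units of the state.
- env.observe(): the state, without advancing time (a new reading comes with each control period).
- optics.get_image(name): name is "scene" or "side" or "wrist"; returns a dict with "image" (420x560x3 uint8, red, green, blue), "intrinsics" (3x3 intrinsics, pixels), "origin" and "orientation" of the camera in the world; the wrist camera has in their place "tool_from_camera" (4x4, takes a point from camera to tool coordinates, whose origin is the TCP and whose axes are the flange's). Camera axes: x right, y down, z forward; pixel columns grow to the right and rows downward; lengths in m; the calibration is good to about 2 mm. A picture is of the moment at which its call begins: read the wrist's pose just before it. There is no depth.
- env.close_job(): hands the job in; it is judged then, once.
The state is a dict: "time_s": time; "q": joint angles; "qvel": joint speeds; "joint_efforts": joint torques, N m; "position": TCP position; "tool_rot": TCP orientation; "ft_force": force on the tool from outside, world axes, zero at the start; "wrist_torque": the same for the moment, N m; "grip_width": finger opening in m; "gripper_force": force on a finger pad.
Only numpy, scipy, OpenCV 4.12 (cv2) and the standard library are available. Lean on these libraries where they do the work, as an engineer would, in place of code of your own. Each camera call takes 0.05 s, during which the arm holds its last target. There are 200 camera calls.

### The job

Check the oil of the small vacuum pump on the bench: take the dipstick that lies wiped on the table, push it gently into the pump's slanting oil tube until its collar stops against the mouth, then draw it right out again. Bring the tip over the shallow round dish, which catches the drips, and finish holding the dipstick there in the gripper: level, marked face up, steady, the tip about 10 cm above the table, so that I can read it. Do not put it down or let go, and leave the dish and the other loose things where they are.

Things in the scene. Friction and masses are not known exactly. Their poses are not given: they have to be found in the camera images.
- dipstick_grip (a point): centre of the black grip of the dipstick, a loose straight gauge rod 184 mm long (0.08 to 0.16 kg), lying on the table with its axis level, 14 mm up. The grip is a rounded bar 64 mm long, 20 mm wide, 28 mm high as it lies. Axes of all dipstick points: x along the rod toward the tip, z the way that the marked face looks (up as it lies), y across the 20 mm width
- dipstick_collar (a point): centre of the stop face of the dipstick's steel collar (disc 28 mm across, 8 mm thick, between grip and rod): on the axis 40 mm from the grip centre toward the tip
- dipstick_tip (a point): tip end of the dipstick's steel rod, on the axis 152 mm from the grip centre (112 mm beyond the collar's stop face). The rod is 8 mm round; its last 40 mm are a flat blade 8 mm wide and 4.4 mm thick with two cross lines and a scale on the face that looks along z
- oil_tube: fixed steel oil tube rising at 40 degrees from the pump's front. Origin: centre of its mouth, 132 mm above the table; z points out of the tube along the bore, x, y across it. Bore 13 mm, flared over the last 10 mm to 18 mm; lip 26 mm across; 68 mm stand outside the pump and the way behind is clear for the full rod. With the dipstick home, its grip centre is 40 mm out along z
- pump: small grey and aluminium vacuum pump standing on the bench, fixed, 240 mm long, 120 mm wide, 156 mm high. Origin at the centre of its foot plate, on the table; its front, with the oil tube, looks along its -x. The oil box behind the front is 130 mm high, with two short ports on top. Farther back a fixed instrument shelf overhangs the table 0.40 m up, from about x = 0.64 on
- dish: shallow round metal dish, 71 mm across, 15 mm high, loose on the table; origin at the centre of its underside. Just beyond it stands a fixed coil test board, 135 x 105 mm, whose clamp lever rises to 110 mm
- glue: small white glue bottle with a red nozzle, 37 mm across, 126 mm tall, standing loose; bystander; origin at the centre of its underside
- spool: spool of solder, 55 mm across, 40 mm high, standing loose; bystander; origin at the centre of its underside
- tape_yel: flat roll of yellow tape, 62 mm across, 18 mm high, loose; bystander; origin at the centre of its underside

How it is judged:
By the outcome, as a careful person would: the job done as asked, in the order asked, and still so for the second after the job is handed in, while the arm keeps its last pose, push and grip.
It also fails if it takes over 50 s, if anything falls off the work surface, if the arm or the gripper's body presses on something with over 40 N, if the wrist force passes 120 N, or if a joint passes its speed limit or range.

## Working session

There is one attempt and no reset: what is moved stays moved. The work goes in short steps, Python scripts to look and compute and a tool call to move; the robot and the scene stay as the last step left them, time stands still between calls to the robot, and variables do not carry over. Pictures are saved under pics/ and viewed, at most 10 in all, crops included, and the job is handed in when it is done.

Besides the shell and the picture viewer there is one more tool, called after ">>>" by a JSON object that holds its "op" and its "data". arm_command: Moves the arm, as the interface text tells. Shift numbers are shares of 500 mm and turn numbers shares of 120 degrees, none past 1 either way. Its arguments: {"type":"object","properties":{"commands":{"type":"array","items":{"type":"number"}},"newtons":{"type":"number"}},"required":["commands"]}

```bash
mkdir -p pics; ls; cat > h.py <<'E'
import numpy as np,cv2
from rig import env,optics
np.set_printoptions(precision=4,suppress=True)
def snap(name,fn=None):
    s=env.observe(); d=optics.get_image(name)
    if name=="wrist":
        T=np.eye(4);T[:3,:3]=np.array(s["tool_rot"]);T[:3,3]=s["position"]
        M=T@np.array(d["tool_from_camera"]); o,R=M[:3,3],M[:3,:3]
    else: o,R=np.array(d["origin"]),np.array(d["orientation"])
    im=d["image"][:,:,::-1].copy()
    if fn: cv2.imwrite("pics/"+fn,im)
    return im,np.array(d["intrinsics"]),o,R
def ray(K,R,uv):
    v=R@np.linalg.solve(K,[uv[0],uv[1],1.]); return v/np.linalg.norm(v)
def onplane(K,o,R,uv,z):
    v=ray(K,R,uv); return o+v*(z-o[2])/v[2]
def tri(a,b):
    A=np.zeros((3,3));c=np.zeros(3)
    for o,v in (a,b):
        P=np.eye(3)-np.outer(v,v);A+=P;c+=P@o
    return np.linalg.solve(A,c)
def proj(K,o,R,p):
    c=K@(R.T@(np.array(p)-o));return c[:2]/c[2]
E
python3 - <<'E'
from h import *
ims=[]
for n in("scene","side","wrist"):
    im,K,o,R=snap(n,n+"0.png");ims.append(im);print(n,K,o,R)
print(env.observe())
E
```

```text
pics
scene [[431.2127   0.     281.1838]
 [  0.     431.2127 208.939 ]
 [  0.       0.       1.    ]] [-0.068  -0.6564  0.7511] [[ 0.5487 -0.5408  0.6375]
 [-0.8359 -0.3448  0.4271]
 [-0.0111 -0.7672 -0.6413]]
side [[493.8374   0.     277.9713]
 [  0.     493.8374 200.5434]
 [  0.       0.       1.    ]] [ 0.1685 -0.9708  0.6485] [[ 0.9007 -0.2266  0.3707]
 [-0.4341 -0.504   0.7467]
 [ 0.0176 -0.8334 -0.5524]]
wrist [[312.9509   0.     281.6126]
 [  0.     312.9509 207.1226]
 [  0.       0.       1.    ]] [0.1805 0.5246 0.3729] [[ 0.4446  0.859   0.2539]
 [ 0.8957 -0.4258 -0.1277]
 [-0.0016  0.2842 -0.9588]]
{'time_s': 0.15, 'q': array([ 51.2631,  21.8331,  74.3729,  -0.0009,  83.859 , -12.3361]), 'qvel': array([-0.0911, -0.1335, -0.1985,  0.0105, -0.0849, -0.0083]), 'joint_efforts': array([  0.0027, -44.8629, -23.1343,  -0.0002,   0.0037,   0.    ]), 'position': array([0.2444, 0.4925, 0.2499]), 'tool_rot': array([[-0.8957,  0.4446, -0.0007],
       [ 0.4446,  0.8957, -0.0009],
       [ 0.0002, -0.0011, -1.    ]]), 'ft_force': array([ 0.3831, -0.2796, -0.2834]), 'wrist_torque': array([ 0.0146, -0.0103, -0.0123]), 'gripper_force': 0.0, 'grip_width': 0.08544199327350159}
```

View pics/scene0.png

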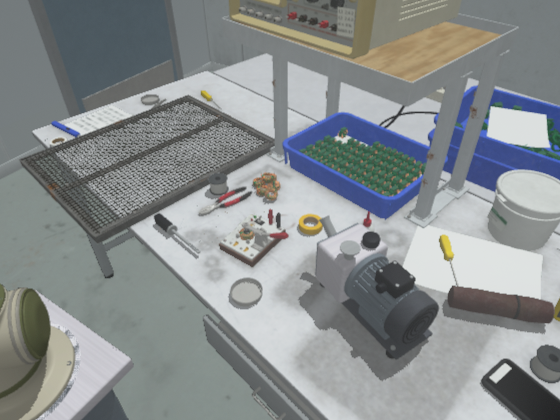

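View pics/side0.png

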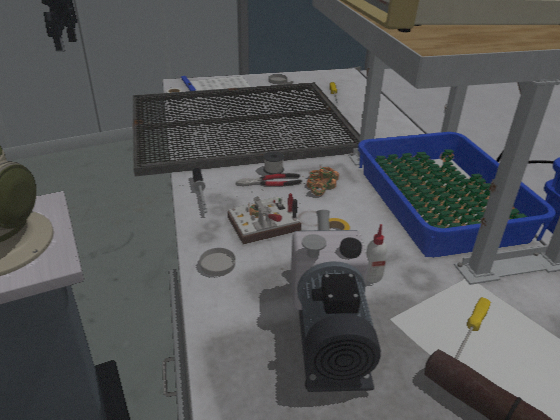

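The dipstick is at scene (163,222) to (198,255), with its black grip at the far left. The dish is at (246,292) and the test board at (255,240). The tube is at (328,228), behind the oil box, so the pump's front faces away from both cameras.

```bash
python3 - <<'E'
from h import *
S=snap("scene");D=snap("side")
def P(c,uv,z): return onplane(c[1],c[2],c[3],uv,z)
for n,a,b,z in [("grip",(163,224),(197,176),.014),("tip",(198,255),(203,214),.014),("dish",(246,291),(217,262),.008),("boardcorner L",(222,250),(238,238),0),("tape",(310,225),(338,227),.009),("spool",(219,185),(274,168),.02)]:
    print(n,P(S,a,z),P(D,b,z))
T=lambda a,b: tri((S[2],ray(S[1],S[3],a)),(D[2],ray(D[1],D[3],b)))
print("tube mouth",T((327,220),(322,212)),"port1",T((349,247),(313,240)),"port2",T((371,239),(350,245)),"nozzle",T((367,213),(380,227)))
print("lever",T((286,236),(276,217)),T((269,211),(291,196)))
for c in (S,D):
  im=c[0]; 
  cv2.imwrite("pics/cs%d.png"%(c is S),0*im)
a=cv2.resize(S[0][170:320,140:400],None,fx=3,fy=3,interpolation=cv2.INTER_CUBIC)
b=cv2.resize(D[0][150:300,170:400],None,fx=3,fy=3,interpolation=cv2.INTER_CUBIC)
cv2.imwrite("pics/ca.png",a);cv2.imwrite("pics/cb.png",b)
E
```

```text
grip [0.451  0.0575 0.014 ] [0.4578 0.07   0.014 ]
tip [ 0.4164 -0.0927  0.014 ] [ 0.4187 -0.0935  0.014 ]
dish [ 0.3948 -0.2504  0.008 ] [ 0.3936 -0.2532  0.008 ]
boardcorner L [ 0.4701 -0.1201  0.    ] [ 0.4634 -0.1893  0.    ]
tape [ 0.6558 -0.2599  0.009 ] [ 0.6716 -0.2539  0.009 ]
spool [0.6525 0.0376 0.02  ] [0.6464 0.0187 0.02  ]
tube mouth [ 0.5644 -0.3511  0.1395] port1 [ 0.4988 -0.4341  0.1568] port2 [ 0.5564 -0.4562  0.1433] nozzle [ 0.658  -0.4044  0.1146]
lever [ 0.5058 -0.2837  0.103 ] [ 0.5935 -0.1771  0.0638]
```

View pics/ca.png

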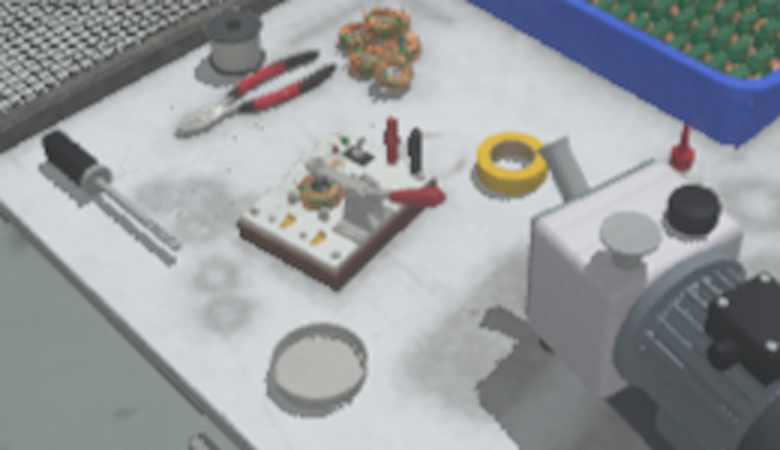

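View pics/cb.png

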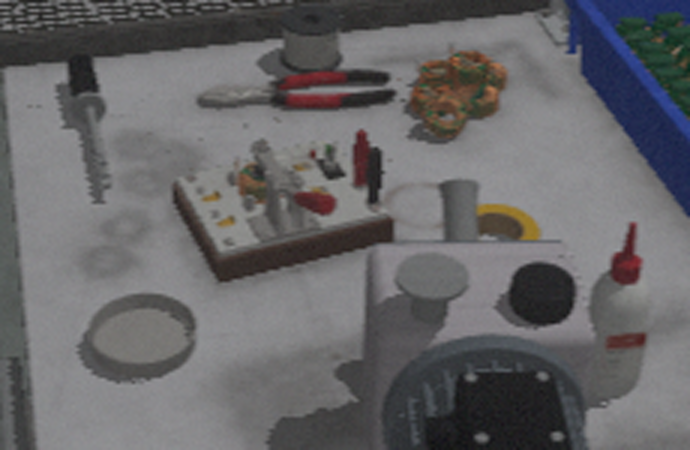

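The tube leans out toward about +y and its mouth is hidden, so I'll look at it later with the wrist camera. First I'll move above the dipstick.

```bash
cat >> h.py <<'E'
from scipy.spatial.transform import Rotation as Ro
def plan(p,R):
    s=env.observe();R0=np.array(s["tool_rot"]);p0=np.array(s["position"])
    t=R0.T@(np.array(p)-p0)/.5; r=np.degrees(Ro.from_matrix(R0.T@R).as_rotvec())/120
    print("plan",np.r_[t,r].round(4),"rows",np.linalg.norm(t)*500/41.7,np.linalg.norm(r)*120/7.16)
def frame(rod,n):
    "tool frame with x=-rod, z=-n (n = marked-face normal)"
    x=-np.array(rod,float);x/=np.linalg.norm(x);z=-np.array(n,float);z-=x*(x@z);z/=np.linalg.norm(z)
    return np.c_[x,np.cross(z,x),z]
E
python3 - <<'E'
from h import *
plan([.455,.065,.2],frame([-.22,-.975,0],[0,0,1]))
E
```

```text
plan [-0.7574 -0.5786  0.1003 -0.0003  0.0001  0.6359] rows 11.491071864037083 10.65820188798618
```

>>> {"op": "arm_command", "data": {"commands": [-1,-0.757,-0.579,0.1,0,0,0.636,-1,-0.757,-0.579,0.1,0,0,0.636,-1,-0.757,-0.579,0.1,0,0,0.636,-1,-0.757,-0.579,0.1,0,0,0.636,-1,-0.757,-0.579,0.1,0,0,0.636,-1,-0.757,-0.579,0.1,0,0,0.636,-1,-0.757,-0.579,0.1,0,0,0.636,-1,-0.757,-0.579,0.1,0,0,0.636,-1,-0.757,-0.579,0.1,0,0,0.636,-1,-0.757,-0.579,0.1,0,0,0.636,-1,-0.757,-0.579,0.1,0,0,0.636,-1,-0.757,-0.579,0.1,0,0,0.636]}}

```text
time_s: 1.25
position: [0.4563, 0.0614, 0.1999]
tool_rot: [[0.227, 0.974, 0.0], [0.974, -0.227, -0.001], [-0.001, 0.0, -1.0]]
ft_force: [1.3, 0.1, -0.8]
grip_width: 0.0855
gripper_force: 0.0
```

>>> {"op": "arm_command", "data": {"commands": [-1,0,0,0,0,0,0,-1,0,0,0,0,0,0,-1,0,0,0,0,0,0]}}

```text
time_s: 1.5
position: [0.4545, 0.0654, 0.2003]
tool_rot: [[0.22, 0.976, -0.0], [0.976, -0.22, 0.0], [0.0, -0.0, -1.0]]
ft_force: [0.2, -0.0, -0.0]
grip_width: 0.0853
gripper_force: 0.0
```

```bash
python3 - <<'E'
from h import *
s=env.observe();print(s["time_s"],s["position"],s["tool_rot"],s["q"])
im,K,o,R=snap("wrist","w1.png")
for p in ([.455,.065,.014],[.417,-.093,.014]): print(proj(K,o,R,p))
E
```

```text
1.5 [0.4545 0.0654 0.2003] [[ 0.2199  0.9755 -0.0004]
 [ 0.9755 -0.2199  0.0002]
 [ 0.0002 -0.0004 -1.    ]] [-6.6375 15.5358 92.9243  0.0118 71.5626  6.0646]
[281.3884 189.0642]
[279.4067 325.5361]
```

View pics/w1.png

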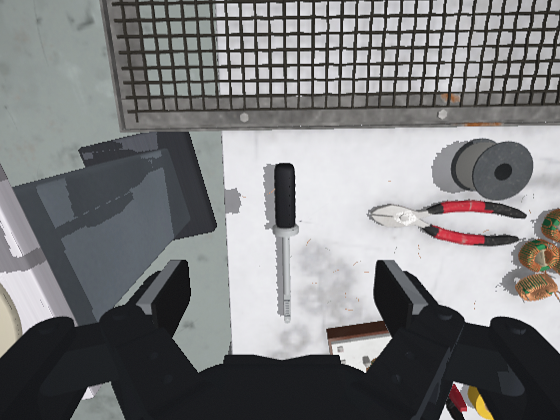

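The wrist view shows the black grip at (285,163)–(285,227), the collar at about (286,231) and the tip at (288,321). The axis is nearly vertical in the image.

```bash
python3 - <<'E'
from h import *
im,K,o,R=snap("wrist")
g=im.max(2); m=np.zeros_like(g); m[150:235,260:310]=(g[150:235,260:310]<70)
n,l,st,c=cv2.connectedComponentsWithStats(m); i=1+st[1:,4].argmax(); print(st[i],c[i])
ys,xs=np.where(l==i)
x0,x1=[xs[(ys>168)&(ys<180)].mean(),xs[(ys>205)&(ys<220)].mean()];print(x0,x1)
print("near/far end",[onplane(K,o,R,(c[i][0],v),z) for v,z in((st[i][1],.014),(st[i][1]+st[i][3],.014))])
a=onplane(K,o,R,(x0+.5,174),.02);t=onplane(K,o,R,(288,321.5),.016);b=onplane(K,o,R,(x1+.5,212),.02)
d=t-a;print(a,b,t,d/np.linalg.norm(d), "grip from tip",t-(d/np.linalg.norm(d))*.152, "len", np.linalg.norm(d))
co=onplane(K,o,R,(286.5,236),.014);print("collar face?",co)
E
```

```text
[ 274  164   21   64 1246] [284.5425 195.2143]
284.1777777777778 284.8154981549815
near/far end [array([0.4636, 0.0895, 0.014 ]), array([0.449 , 0.0236, 0.014 ])]
[0.4617 0.0808 0.02  ] [0.4539 0.0425 0.02  ] [ 0.4283 -0.0882  0.016 ] [-0.1943 -0.9807 -0.0232] grip from tip [0.4578 0.0609 0.0195] len 0.1722529793395358
collar face? [0.449  0.0143 0.014 ]
```

```bash
python3 - <<'E'
from h import *
plan([.4575,.059,.023],frame([-.197,-.98,0],[0,0,1]))
E
```

```text
plan [-0.0122  0.0091  0.3549  0.     -0.0001 -0.0105] rows 4.259894721023412 0.17656499518656807
```

>>> {"op": "arm_command", "data": {"commands": [-0.5,-0.012,0.009,0.2,0,0,-0.01,-0.3,-0.012,0.009,0.2,0,0,-0.01,-0.2,-0.012,0.009,0.2,0,0,-0.01,-0.2,-0.012,0.009,0.28,0,0,-0.01,-0.2,-0.012,0.009,0.32,0,0,-0.01,-0.2,-0.012,0.009,0.354,0,0,-0.01,-0.2,-0.012,0.009,0.354,0,0,-0.01,-0.2,-0.012,0.009,0.354,0,0,-0.01]}}

```text
time_s: 2.27
position: [0.4577, 0.0589, 0.0234]
tool_rot: [[0.198, 0.98, -0.001], [0.98, -0.198, 0.0], [-0.0, -0.001, -1.0]]
ft_force: [0.6, 0.3, -0.3]
grip_width: 0.0513
gripper_force: 0.0
```

>>> {"op": "arm_command", "data": {"commands": [1,0,0,0,0,0,0,1,0,0,0,0,0,0,1,0,0,0,0,0,0,1,0,0,0,0,0,0,1,0,0,0,0,0,0,1,0,0,0,0,0,0,1,0,0,0,0,0,0,1,0,0,0,0,0,0], "newtons": 70}}

```text
time_s: 2.93
position: [0.4585, 0.0583, 0.0247]
tool_rot: [[0.2, 0.98, 0.003], [0.98, -0.2, -0.0], [0.0, 0.002, -1.0]]
ft_force: [-1.2, 0.7, 8.2]
grip_width: 0.019
gripper_force: 69.1
```

```bash
python3 - <<'E'
from h import *
plan([.51,-.30,.32],frame([-.197,-.98,0],[0,0,1]))
E
```

```text
plan [-0.6813  0.2456 -0.5902  0.0012 -0.0002 -0.0013] rows 11.202029452439618 0.02991818063253861
```

>>> {"op": "arm_command", "data": {"commands": [1,0,0,-0.05,0,0,0,1,0,0,-0.12,0,0,0,1,0,0,-0.2,0,0,0,1,0,0,-0.28,0,0,0,1,0,0,-0.36,0,0,0,1,-0.04,0.02,-0.42,0,0,0,1,-0.1,0.05,-0.48,0,0,0,1,-0.16,0.08,-0.53,0,0,0,1,-0.23,0.11,-0.57,0,0,0,1,-0.3,0.14,-0.59,0,0,0,1,-0.37,0.17,-0.59,0,0,0,1,-0.44,0.2,-0.59,0,0,0]}}

```text
time_s: 3.93
position: [0.5117, -0.1793, 0.32]
tool_rot: [[0.2, 0.98, 0.002], [0.98, -0.2, -0.002], [-0.001, 0.003, -1.0]]
ft_force: [0.7, -0.5, -1.8]
grip_width: 0.0185
gripper_force: 68.9
```

>>> {"op": "arm_command", "data": {"commands": [1,-0.07,0.015,0,0,0,0,1,-0.14,0.03,0,0,0,0,1,-0.2,0.04,0,0,0,0,1,-0.24,0.045,0,0,0,0,1,-0.24,0.045,0,0,0,0,1,-0.24,0.045,0,0,0,0,1,-0.24,0.045,0,0,0,0]}}

```text
time_s: 4.52
position: [0.5099, -0.2986, 0.3188]
tool_rot: [[0.199, 0.98, 0.0], [0.98, -0.199, 0.0], [0.0, 0.0, -1.0]]
ft_force: [-0.5, -0.3, -1.2]
grip_width: 0.0187
gripper_force: 68.9
```

```bash
python3 - <<'E'
from h import *
s=env.observe();print(s["time_s"],s["position"],s["tool_rot"],s["q"],s["ft_force"])
im,K,o,R=snap("wrist","w2.png")
print(proj(K,o,R,[.564,-.351,.132]))
E
```

```text
4.5167 [ 0.5099 -0.2986  0.3188] [[ 0.1994  0.9799  0.0003]
 [ 0.9799 -0.1994  0.0001]
 [ 0.0002  0.0003 -1.    ]] [-41.83    24.0578  59.5442   0.0164  96.3883 -30.3291] [-0.5462 -0.2546 -1.1572]
[341.0405 226.2268]
```

View pics/w2.png

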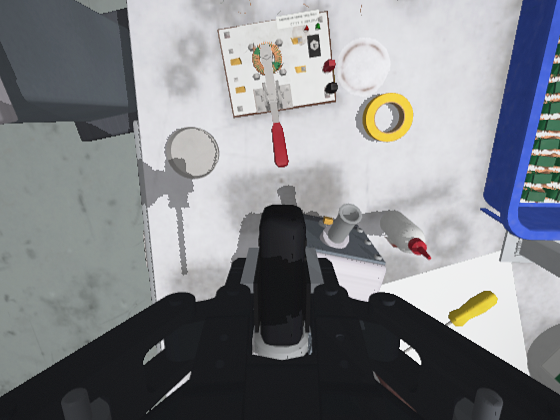

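The tube mouth is at about (350,214), with the tube running down to (336,240). The gripped dipstick hides the middle of the image. I'll zoom in on the mouth.

```bash
python3 - <<'E'
from h import *
im=cv2.imread("pics/w2.png")
c=cv2.resize(im[190:290,300:400],None,fx=6,fy=6,interpolation=cv2.INTER_CUBIC)
cv2.imwrite("pics/w2c.png",c)
E
```

```text
(no output)
```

View pics/w2c.png

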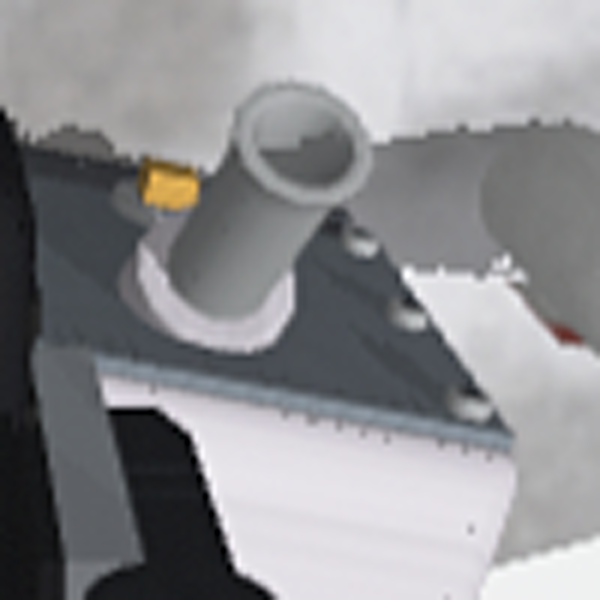

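```bash
python3 - <<'E'
from h import *
im,K,o,R=snap("wrist")
u=lambda a,b:(300+(a+.5)/6-.5,190+(b+.5)/6-.5)
m=onplane(K,o,R,u(304,144),.132);print("mouth",m)
a,b=[onplane(K,o,R,u(*p),.130) for p in((100,362),(513,440))]
e=(b-a)/np.linalg.norm(b-a);print(a,b,e,np.linalg.norm(b-a));out=np.array([-e[1],e[0],0]);print("out(edge)",out)
bb=onplane(K,o,R,u(222,290),.088);d=m-bb;print("tube base",bb,d,"out(tube)",d[:2]/np.linalg.norm(d[:2]))
c=proj(K,o,R,m)
for ax in (out,np.r_[d[:2]/np.linalg.norm(d[:2]),0]):
  z=ax*np.cos(np.radians(40))+np.array([0,0,np.sin(np.radians(40))]);print([((proj(K,o,R,m-z*k)-[300,190])*6).round(0) for k in(0,.03,.068)])
# side view checks of held dipstick
S=snap("scene","s2.png");D=snap("side","d2.png")
s=env.observe();p=np.array(s["position"]);T=np.array(s["tool_rot"])
for n,q in(("grip",0),("collar",.04),("tip",.152)):
  w=p+T@np.array([-q,0,.009]);print(n,w,proj(*S[1:],w),proj(*D[1:],w))
print("mouth px",proj(*S[1:],m),proj(*D[1:],m))
x,y=proj(*S[1:],p).astype(int);x2,y2=proj(*D[1:],p).astype(int)
f=lambda im,x,y:cv2.resize(im[max(0,y-50):y+80,max(0,x-65):x+65],(390,390),interpolation=cv2.INTER_CUBIC)
print("crop0",x-65,y-50,x2-65,y2-50)
cv2.imwrite("pics/c2.png",np.hstack([f(S[0],x,y),f(D[0],x2,y2)]))
E
```

```text
mouth [ 0.5756 -0.3389  0.132 ]
[ 0.5342 -0.3732  0.13  ] [ 0.6057 -0.4036  0.13  ] [ 0.9203 -0.3911  0.    ] 0.0776864275922885
out(edge) [0.3911 0.9203 0.    ]
tube base [ 0.5623 -0.3821  0.088 ] [0.0134 0.0433 0.044 ] out(tube) [0.2948 0.9556]
[array([301., 142.]), array([247., 225.]), array([189., 315.])]
[array([301., 142.]), array([260., 227.]), array([215., 319.])]
grip [ 0.5102 -0.2984  0.3098] [293.4765 156.6767] [283.9446 119.4029]
collar [ 0.5022 -0.3376  0.3098] [309.4728 165.0289] [290.4109 129.6505]
tip [ 0.48   -0.4474  0.3098] [359.4056 191.1003] [311.7135 163.4102]
mouth px [324.4683 216.9021] [323.2526 211.2361]
crop0 228 102 219 64
```

View pics/c2.png

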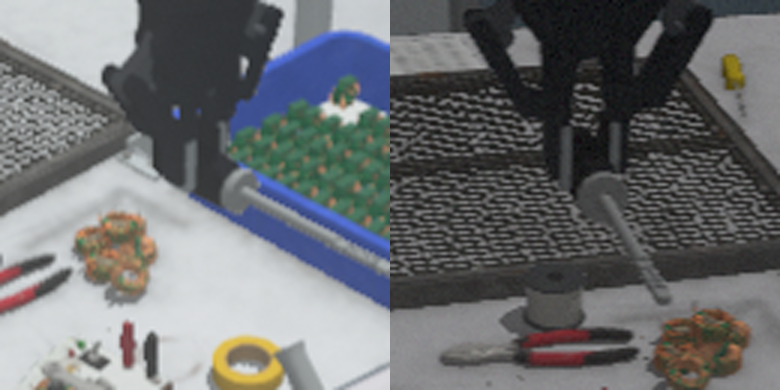

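The tip is at side (310,163) against a predicted (311.7,163.4), so the grasp model holds. I'll take a second view of the tube from a shifted place, with the dipstick out of the way.

```bash
python3 - <<'E'
from h import *
plan([.45,-.28,.28],frame([-.197,-.98,0],[0,0,1]))
E
```

```text
plan [ 0.0122 -0.1253  0.0775  0.0002  0.0001 -0.0007] rows 1.7723560435860761 0.011663915269845972
```

>>> {"op": "arm_command", "data": {"commands": [1,-0.02,-0.06,0.04,0,0,0,1,-0.02,-0.12,0.078,0,0,0,1,-0.02,-0.12,0.078,0,0,0,1,-0.02,-0.12,0.078,0,0,0,1,-0.02,-0.12,0.078,0,0,0]}}

```text
time_s: 5.13
position: [0.4499, -0.2973, 0.2804]
tool_rot: [[0.199, 0.98, 0.002], [0.98, -0.199, -0.002], [-0.001, 0.002, -1.0]]
ft_force: [0.3, -0.1, -0.4]
grip_width: 0.0187
gripper_force: 69.1
```

```bash
python3 - <<'E'
from h import *
s=env.observe();print(s["time_s"],s["position"])
im,K,o,R=snap("wrist","w3.png")
print(K.tolist(),o,R); m=np.array([.5756,-.3389,.132]);u,v=proj(K,o,R,m);print(u,v)
x,y=int(u)-60,int(v)-40;print(x,y)
cv2.imwrite("pics/w3c.png",cv2.resize(im[y:y+100,x:x+130],None,fx=6,fy=6,interpolation=cv2.INTER_CUBIC))
np.savez("w3.npz",K=K,o=o,R=R,xy=[x,y])
E
```

```text
5.1333 [ 0.4499 -0.2973  0.2804]
[[312.95092175342774, 0.0, 281.61259626656255], [0.0, 312.95092175342774, 207.1226406991085], [0.0, 0.0, 1.0]] [ 0.4646 -0.2265  0.4034] [[ 0.9799 -0.1918 -0.0539]
 [-0.1992 -0.9391 -0.2801]
 [ 0.0031  0.2853 -0.9584]]
424.41754233586914 214.61241579555943
364 174
```

View pics/w3c.png

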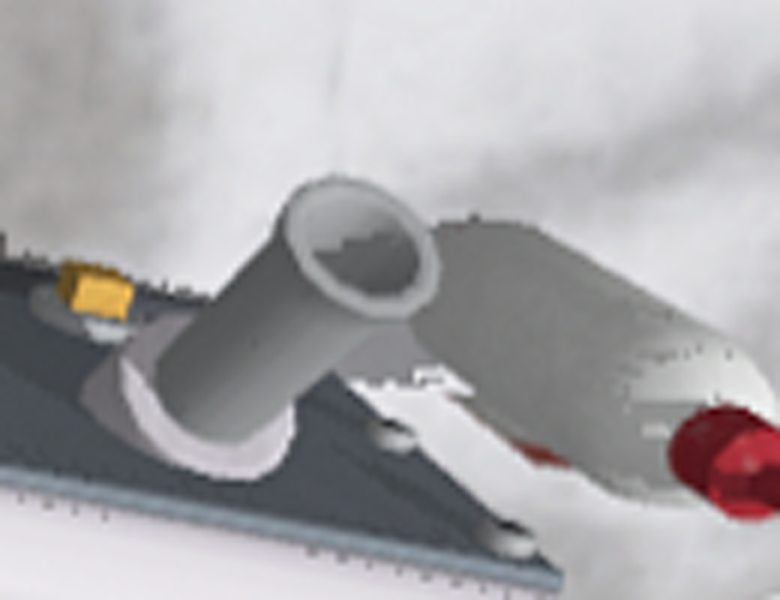

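The mouth centre is at crop (362,247), the tube sides end near (156,388) and (293,402), and the box's top edge runs (0,470)–(560,577).

```bash
python3 - <<'E'
from h import *
d=np.load("w3.npz");K,o,R,xy=d["K"],d["o"],d["R"],d["xy"]
u=lambda a,b:(xy[0]+(a+.5)/6-.5,xy[1]+(b+.5)/6-.5)
m=onplane(K,o,R,u(362,247),.132);print("mouth",m)
a,b=[onplane(K,o,R,u(*p),.130) for p in((0,470),(560,577))];e=(b-a)/np.linalg.norm(b-a);print("out edge deg",np.degrees(np.arctan2(e[0],-e[1])))
# triangulate with view 2
s2=np.array([.5099,-.2986,.3188]);R2=np.array([[.1994,.9799,.0003],[.9799,-.1994,.0001],[.0002,.0003,-1]])
T=np.array(optics.get_image("wrist")["tool_from_camera"]);o2=s2+R2@T[:3,3];Rc2=R2@T[:3,:3]
print("tri",tri((o,ray(K,R,u(362,247))),(o2,ray(K,Rc2,(350.25,213.6)))))
for y in (66,68,70,72,74):
  ax=np.array([np.cos(np.radians(y))*.766,np.sin(np.radians(y))*.766,.643]);l=np.cross(ax,[0,0,1.]);l/=np.linalg.norm(l)
  f=lambda p:((np.array(proj(K,o,R,p))-xy)*6).round(0)
  # silhouette of a 20..24mm cylinder at depths
  res=[]
  for k in(.03,.06):
    pts=np.array([f(m-ax*k+.5*.024*(np.cos(t)*l+np.sin(t)*np.cross(l,ax))) for t in np.linspace(0,6.28,40)])
    dd=f(m-ax*.06)-f(m);n=np.array([-dd[1],dd[0]])/np.linalg.norm(dd);q=(pts-f(m-ax*k))@n
    res+=[f(m-ax*k),pts[q.argmin()],pts[q.argmax()]]
  print(y,*res)
E
```

```text
mouth [ 0.5751 -0.3389  0.132 ]
out edge deg 66.85301186021968
tri [ 0.5756 -0.3395  0.1308]
66 [261. 338.] [314. 394.] [205. 286.] [176. 417.] [231. 464.] [126. 368.]
68 [265. 339.] [326. 387.] [208. 288.] [185. 419.] [241. 464.] [133. 371.]
70 [270. 339.] [333. 386.] [212. 291.] [194. 420.] [251. 464.] [141. 374.]
72 [275. 340.] [333. 391.] [215. 293.] [203. 421.] [255. 470.] [148. 376.]
74 [279. 340.] [345. 383.] [218. 295.] [211. 422.] [266. 469.] [155. 379.]
```

```bash
cat >> h.py <<'E'
M=np.array([.5753,-.339,.132])
def ax(y=70,el=40):
    y,el=np.radians([y,el]);return np.array([np.cos(y)*np.cos(el),np.sin(y)*np.cos(el),np.sin(el)])
def ins(gap,y=70,el=40,off=.010,M=M):
    "TCP pose with collar face `gap` from mouth"
    a=ax(y,el);n=np.array([0,0,1.])-a*a[2];n/=np.linalg.norm(n)
    return M+a*(.04+gap)+n*off, frame(-a,n)
E
python3 - <<'E'
from h import *
plan([.60,-.19,.30],frame([-.197,-.98,0],[0,0,1]))
p,R=ins(.142);print(p,R);plan(p,R)
E
```

```text
plan [ 0.2705  0.2506 -0.0389  0.0012  0.0008 -0.0009] rows 4.44559319015544 0.0290684825176144
[ 0.6208 -0.214   0.2566] [[ 0.262   0.9397  0.2198]
 [ 0.7198 -0.342   0.604 ]
 [ 0.6428 -0.     -0.766 ]]
plan [ 0.2318  0.3007  0.048  -0.0236  0.3334  0.0685] rows 4.588541690710311 5.71837515202261
```

>>> {"op": "arm_command", "data": {"commands": [1,0.04,0.05,-0.02,0,0,0,1,0.1,0.11,-0.04,0,0,0,1,0.16,0.17,-0.04,0,0,0,1,0.22,0.22,-0.04,0,0,0,1,0.27,0.25,-0.04,0,0,0,1,0.27,0.25,-0.04,0,0,0,1,0.27,0.25,-0.04,0,0,0]}}

```text
time_s: 5.82
position: [0.6003, -0.1885, 0.2993]
tool_rot: [[0.196, 0.981, 0.001], [0.981, -0.196, -0.001], [-0.0, 0.001, -1.0]]
ft_force: [0.2, 0.5, -1.3]
grip_width: 0.0185
gripper_force: 69.2
```

```bash
python3 - <<'E'
from h import *
p,R=ins(.142);plan(p,R);s=env.observe();print(s["position"],s["q"])
E
```

```text
plan [-0.0419  0.0501  0.0854 -0.0248  0.3328  0.0694] rows 1.2890774796261226 5.713581554374167
[ 0.6003 -0.1885  0.2993] [-28.1964  28.6914  54.9371  -0.0064  96.3138 -16.8656]
```

>>> {"op": "arm_command", "data": {"commands": [1,0,0,0,-0.004,0.056,0.012,1,0,0,0,-0.008,0.112,0.024,1,0,0,0,-0.012,0.168,0.036,1,0,0,0,-0.017,0.224,0.048,1,0,0,0,-0.021,0.28,0.06,1,0,0.01,0.02,-0.025,0.333,0.069,1,-0.02,0.03,0.05,-0.025,0.333,0.069,1,-0.042,0.05,0.085,-0.025,0.333,0.069,1,-0.042,0.05,0.085,-0.025,0.333,0.069,1,-0.042,0.05,0.085,-0.025,0.333,0.069]}}

```text
time_s: 6.65
position: [0.6187, -0.2167, 0.2563]
tool_rot: [[0.266, 0.938, 0.222], [0.718, -0.346, 0.604], [0.643, -0.001, -0.766]]
ft_force: [0.0, 0.2, -2.0]
grip_width: 0.0188
gripper_force: 69.3
```

```bash
python3 - <<'E'
from h import *
s=env.observe();p=np.array(s["position"]);T=np.array(s["tool_rot"]);print(s["time_s"],p,s["q"],s["ft_force"])
pi,R=ins(.142);plan(pi,R)
S=snap("scene");D=snap("side")
tip=p+T@np.array([-.152,0,.010]);print("tip",tip)
out=[]
for c in(S,D):
  u=proj(*c[1:],tip);m=proj(*c[1:],M);x,y=int(u[0])-30,int(u[1])-40;print("tip px",u,"mouth",m,"crop",x,y,"in crop",(u-[x,y])*6,(m-[x,y])*6)
  out.append(cv2.resize(c[0][y:y+75,x:x+65],None,fx=6,fy=6,interpolation=cv2.INTER_CUBIC))
cv2.imwrite("pics/c4.png",np.hstack(out))
E
```

```text
6.65 [ 0.6187 -0.2167  0.2563] [-42.6004  36.1787  57.4067  37.3318 101.3768 -19.6903] [ 0.0372  0.1588 -1.962 ]
plan [ 0.0054  0.002   0.0036  0.0008 -0.0003 -0.0019] rows 0.08142505913647281 0.03426722442392853
tip [ 0.5806 -0.3198  0.1509]
tip px [318.3789 206.0595] mouth [324.4505 217.0144] crop 288 166 in crop [182.2735 240.3569] [218.7031 306.0865]
tip px [321.1034 196.8867] mouth [323.1284 211.3228] crop 291 156 in crop [180.6205 245.3201] [192.7705 331.937 ]
```

View pics/c4.png

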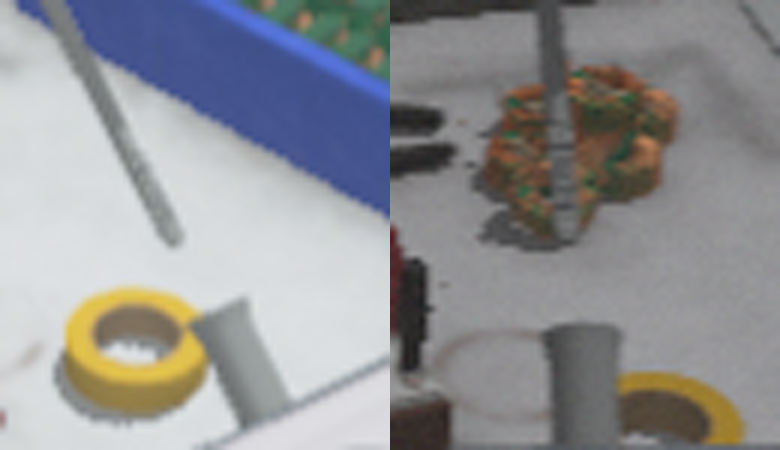

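The tip shows at scene crop (174,240) and side crop (173,240). The lip centres are at (217,310) and (193,331), as predicted. The rod and tube look parallel, and the tip sits about 2 mm left of the predicted point.

```bash
python3 - <<'E'
from h import *
S=snap("scene");D=snap("side")
g=lambda x,y,a,b:(x+(a+.5)/6-.5,y+(b+.5)/6-.5)
T=lambda a,b: tri((S[2],ray(S[1],S[3],a)),(D[2],ray(D[1],D[3],b)))
tip=T(g(288,166,174,240),g(291,156,173,239));mo=T(g(288,166,217,310),g(291,156,193,331))
a=ax();s=env.observe();R=np.array(s["tool_rot"]);p=np.array(s["position"])
print("tip",tip,"mouth(cams)",mo)
for m in (M,mo):
  d=tip-m;print("gap",d@a,"perp",d-a*(d@a),"tool-frame err mm",R.T@(d)*1000)
t2=p+R@np.array([-.152,0,.01]);d=t2-M;print("model tip err tool",R.T@d*1000)
for w in(a,-R[:,0]):pass
f=lambda c,q:proj(*c[1:],q)
for c in(S,D):
  v=f(c,M-a*.04)-f(c,M);w=f(c,t2+R[:,0]*.06)-f(c,t2);print("slopes tube70",v[0]/v[1],"rod",w[0]/w[1],[ (lambda v:v[0]/v[1])(f(c,M-ax(y)*.04)-f(c,M)) for y in(66,74)])
E
```

```text
tip [ 0.5788 -0.3164  0.1523] mouth(cams) [ 0.575  -0.3376  0.1318]
gap 0.030234156680858187 perp [-0.0045  0.0009  0.0008] tool-frame err mm [30.2322 -4.5005 -1.1182]
gap 0.02944206479380057 perp [-0.0039  0.      0.0016] tool-frame err mm [29.44   -3.7051 -2.1041]
model tip err tool [29.7391 -1.3567 -2.4457]
slopes tube70 0.5330858079530814 rod 0.5329431753347836 [np.float64(0.4750728639739905), np.float64(0.5923109983586444)]
slopes tube70 0.09413915859726366 rod 0.09356227296534486 [np.float64(0.03907604147766473), np.float64(0.14898911313484955)]
```

Picture budget is used up, so from here I'll rely on numbers and forces. The side view, scene view and box edge all put the bore yaw near 67.5°, so I'll correct for that.

```bash
cat >> h.py <<'E'
Mn=np.array([.5752,-.3385,.132])
def go(gap,yR=68,y=67.5,tipoff=(-.152,-.0022,.0112)):
    "tip `gap` outside mouth"
    a=ax(y);_,R=ins(0,yR);p=Mn+a*gap-R@np.array(tipoff);plan(p,R)
    s=env.observe();R0=np.array(s["tool_rot"]);print("t",s["time_s"],"f tool",R0.T@s["ft_force"],"tq",s["wrist_torque"],"err mm",R0.T@(p-s["position"])*1e3)
E
python3 - <<'E'
from h import *
go(.008);go(-.015)
E
```

```text
plan [-0.043   0.0147  0.0028 -0.0093  0.0001  0.0126] rows 0.5463602248522892 0.26261843089986503
t 6.85 f tool [-0.7397  0.0849  0.8966] tq [-0.4043  0.1642 -0.0125] err mm [-21.5213   7.3464   1.3923]
plan [-0.089   0.0132  0.0028 -0.0093  0.0001  0.0126] rows 1.0795057086409199 0.26261843089986503
t 6.85 f tool [-0.7397  0.0849  0.8966] tq [-0.4043  0.1642 -0.0125] err mm [-44.5087   6.5859   1.4088]
```

>>> {"op": "arm_command", "data": {"commands": [1,0,0.007,0.001,-0.009,0,0.013,1,-0.02,0.015,0.003,-0.009,0,0.013,1,-0.043,0.015,0.003,-0.009,0,0.013,1,-0.043,0.015,0.003,-0.009,0,0.013,1,-0.043,0.015,0.003,-0.009,0,0.013]}}

```text
time_s: 7.27
position: [0.6203, -0.2333, 0.2411]
tool_rot: [[0.29, 0.927, 0.238], [0.708, -0.376, 0.598], [0.644, -0.005, -0.765]]
ft_force: [0.1, 0.4, -0.8]
grip_width: 0.0185
gripper_force: 69.2
```

```bash
python3 - <<'E'
from h import *
go(.008);go(-.015)
# numeric tip check: rod edge lines above the mouth in both views (rod vs neighbours)
s=env.observe();p=np.array(s["position"]);R=np.array(s["tool_rot"])
for n in("scene","side"):
  c=snap(n);g=cv2.cvtColor(c[0],cv2.COLOR_BGR2GRAY)
  for k in(.002,.015,.03):
    u=proj(*c[1:],p+R@np.array([-.152+k,-.0022,.0112]));r=int(round(u[1]));x=int(round(u[0]))
    print(n,k,u,"row",r,"cols",x-7,g[r,x-7:x+8])
  u=proj(*c[1:],Mn);print("mouth",u)
E
```

```text
plan [ 0.0044 -0.0004 -0.0025 -0.0014 -0.0005 -0.0019] rows 0.06049366284333274 0.0399110197715321
t 7.2667 f tool [-0.2385 -0.0075  0.8721] tq [-0.3938  0.1058  0.0056] err mm [ 2.1944 -0.1813 -1.2309]
plan [-0.0416 -0.0005 -0.0025 -0.0014 -0.0005 -0.0019] rows 0.4998746957131529 0.0399110197715321
t 7.2667 f tool [-0.2385 -0.0075  0.8721] tq [-0.3938  0.1058  0.0056] err mm [-20.8055  -0.2457  -1.2556]
scene 0.002 [322.1921 213.9796] row 214 cols 315 [214 217 221 222 217 186 141 158 192 218 221 221 221 219 217]
scene 0.015 [319.5423 208.6683] row 209 cols 313 [220 219 219 218 201 145 145 144 174 206 219 218 218 220 220]
scene 0.03 [316.4917 202.5534] row 203 cols 309 [219 220 220 220 220 203 137 126 138 158 199 217 218 218 219]
mouth [324.2274 216.959 ]
side 0.002 [322.3537 207.3058] row 207 cols 315 [149 153 153 151 151 151 118  91  93 111 138 151 154 154 154]
side 0.015 [321.9339 200.5514] row 201 cols 315 [148 147 147 148 147 122  97 104 106 116 135 145 145 145 146]
side 0.03 [321.4537 192.8245] row 193 cols 314 [ 64  65  63  57  59  62  86  95  84  96 101 114 127 130 137]
mouth [322.9447 211.1941]
```

>>> {"op": "arm_command", "data": {"commands": [1,-0.01,-0.001,-0.002,-0.001,0,-0.002,1,-0.02,-0.001,-0.002,-0.001,0,-0.002,1,-0.03,-0.001,-0.002,-0.001,0,-0.002,1,-0.041,-0.001,-0.002,-0.001,0,-0.002,1,-0.041,-0.001,-0.002,-0.001,0,-0.002,1,-0.041,-0.001,-0.002,-0.001,0,-0.002]}}

```text
time_s: 7.87
position: [0.6139, -0.2479, 0.2291]
tool_rot: [[0.286, 0.927, 0.241], [0.71, -0.374, 0.597], [0.643, 0.0, -0.766]]
ft_force: [-0.2, -0.6, -1.7]
grip_width: 0.0185
gripper_force: 69.3
```

```bash
python3 - <<'E'
from h import *
go(-.015);go(-.04)
E
```

```text
plan [-0.0017  0.0003 -0.0003 -0.0001 -0.0004  0.0003] rows 0.021033959657180187 0.008882348192927539
t 7.8667 f tool [-1.5857  0.0493  0.8585] tq [-0.3629  0.2059  0.0177] err mm [-0.856   0.1307 -0.1399]
plan [-0.0517 -0.0001 -0.0003 -0.0001 -0.0004  0.0003] rows 0.6200437216783837 0.008882348192927539
t 7.8667 f tool [-1.5857  0.0493  0.8585] tq [-0.3629  0.2059  0.0177] err mm [-25.8553  -0.0547  -0.1598]
```

Tip is 15 mm in with no force, past the flare. Continuing.

>>> {"op": "arm_command", "data": {"commands": [1,-0.012,0,0,0,0,0,1,-0.024,0,0,0,0,0,1,-0.036,0,0,0,0,0,1,-0.052,0,0,0,0,0,1,-0.052,0,0,0,0,0]}}

```text
time_s: 8.28
position: [0.606, -0.2672, 0.2112]
tool_rot: [[0.287, 0.927, 0.24], [0.709, -0.375, 0.597], [0.643, -0.001, -0.765]]
ft_force: [-0.8, 0.1, -2.0]
grip_width: 0.0187
gripper_force: 69.3
```

```bash
python3 - <<'E'
from h import *
go(-.04);go(-.07)
E
```

```text
plan [ 0.0033  0.0002 -0.0009 -0.0003 -0.0004 -0.0003] rows 0.04052962201772663 0.0109675596569252
t 8.2833 f tool [-1.4901 -0.7293  1.4197] tq [-0.4712  0.1676 -0.0146] err mm [ 1.6327  0.0866 -0.4281]
plan [-0.0567 -0.0002 -0.0009 -0.0003 -0.0004 -0.0003] rows 0.6803496106209571 0.0109675596569252
t 8.2833 f tool [-1.4901 -0.7293  1.4197] tq [-0.4712  0.1676 -0.0146] err mm [-28.3668  -0.0928  -0.4551]
```

>>> {"op": "arm_command", "data": {"commands": [1,-0.012,0,-0.001,0,0,0,1,-0.024,0,-0.001,0,0,0,1,-0.036,0,-0.001,0,0,0,1,-0.048,0,-0.001,0,0,0,1,-0.058,0,-0.001,0,0,0,1,-0.058,0,-0.001,0,0,0]}}

```text
time_s: 8.78
position: [0.5978, -0.2878, 0.1935]
tool_rot: [[0.287, 0.927, 0.241], [0.71, -0.374, 0.597], [0.643, -0.0, -0.766]]
ft_force: [0.6, -0.1, -1.7]
grip_width: 0.0186
gripper_force: 69.2
```

```bash
python3 - <<'E'
from h import *
go(-.07);go(-.1)
E
```

```text
plan [-0.0001 -0.0005  0.0004 -0.0002 -0.0004  0.    ] rows 0.007285258139909781 0.00722542279005223
t 8.7833 f tool [-1.0001  0.5568  1.3563] tq [-0.4406  0.19   -0.0102] err mm [-0.0267 -0.2278  0.1993]
plan [-0.0601 -0.0009  0.0003 -0.0002 -0.0004  0.    ] rows 0.7201345677526814 0.00722542279005223
t 8.7833 f tool [-1.0001  0.5568  1.3563] tq [-0.4406  0.19   -0.0102] err mm [-30.026   -0.4296   0.1748]
```

>>> {"op": "arm_command", "data": {"commands": [1,-0.012,0,0,0,0,0,1,-0.024,0,0,0,0,0,1,-0.036,0,0,0,0,0,1,-0.048,-0.001,0,0,0,0,1,-0.06,-0.001,0,0,0,0,1,-0.06,-0.001,0,0,0,0]}}

```text
time_s: 9.28
position: [0.5887, -0.3091, 0.174]
tool_rot: [[0.287, 0.927, 0.241], [0.71, -0.375, 0.597], [0.643, -0.0, -0.766]]
ft_force: [-0.8, 0.9, -1.9]
grip_width: 0.019
gripper_force: 69.2
```

```bash
python3 - <<'E'
from h import *
go(-.1);go(-.112)
E
```

```text
plan [ 0.0004  0.0001  0.0005 -0.0001 -0.0004 -0.0001] rows 0.007746287230849433 0.006348622854960915
t 9.2833 f tool [-0.812  -1.108   1.8535] tq [-0.4333  0.1393 -0.0182] err mm [0.2167 0.0516 0.2339]
plan [-0.0236 -0.0001  0.0005 -0.0001 -0.0004 -0.0001] rows 0.2826185269395822 0.006348622854960915
t 9.2833 f tool [-0.812  -1.108   1.8535] tq [-0.4333  0.1393 -0.0182] err mm [-11.783   -0.0274   0.225 ]
```

Last 12 mm, in small steps until the force rises.

>>> {"op": "arm_command", "data": {"commands": [1,-0.006,0,0,0,0,0,1,-0.012,0,0,0,0,0,1,-0.016,0,0,0,0,0,1,-0.019,0,0,0,0,0,1,-0.019,0,0,0,0,0]}}

```text
time_s: 9.7
position: [0.5864, -0.315, 0.1688]
tool_rot: [[0.286, 0.928, 0.241], [0.71, -0.374, 0.596], [0.643, 0.001, -0.766]]
ft_force: [-0.5, -0.6, -1.8]
grip_width: 0.0187
gripper_force: 69.2
```

>>> {"op": "arm_command", "data": {"commands": [1,-0.002,0,0,0,0,0,1,-0.004,0,0,0,0,0,1,-0.004,0,0,0,0,0]}}

```text
time_s: 9.95
position: [0.5859, -0.3163, 0.1677]
tool_rot: [[0.285, 0.928, 0.241], [0.71, -0.374, 0.596], [0.643, 0.001, -0.766]]
ft_force: [-1.0, 0.4, -0.9]
grip_width: 0.0185
gripper_force: 69.2
```

>>> {"op": "arm_command", "data": {"commands": [1,-0.001,0,0,0,0,0,1,-0.002,0,0,0,0,0,1,-0.002,0,0,0,0,0]}}

```text
time_s: 10.2
position: [0.5857, -0.317, 0.1671]
tool_rot: [[0.285, 0.928, 0.241], [0.71, -0.374, 0.596], [0.643, 0.001, -0.766]]
ft_force: [-0.8, -0.8, -1.7]
grip_width: 0.0186
gripper_force: 69.2
```

```bash
python3 - <<'E'
from h import *
go(-.112)
E
```

```text
plan [-0.0016 -0.0004  0.0007 -0.     -0.0003  0.0007] rows 0.021554000296652085 0.01312322076537591
t 10.2 f tool [-1.8628 -0.4225  0.5907] tq [-0.4046  0.1879 -0.0367] err mm [-0.8142 -0.1876  0.3313]
```

Still no contact. I'll go on 1 mm at a time and watch the force.

>>> {"op": "arm_command", "data": {"commands": [1,-0.001,0,0,0,0,0,1,-0.002,0,0,0,0,0,1,-0.002,0,0,0,0,0]}}

```text
time_s: 10.45
position: [0.5856, -0.3171, 0.167]
tool_rot: [[0.284, 0.928, 0.241], [0.71, -0.373, 0.597], [0.644, 0.001, -0.765]]
ft_force: [2.0, 3.8, 3.5]
grip_width: 0.0186
gripper_force: 69.4
```

>>> {"op": "arm_command", "data": {"commands": [1,-0.001,0,0,0,0,0,1,-0.002,0,0,0,0,0,1,-0.002,0,0,0,0,0]}}

```text
time_s: 10.7
position: [0.5856, -0.3172, 0.167]
tool_rot: [[0.283, 0.928, 0.241], [0.71, -0.372, 0.598], [0.645, 0.002, -0.764]]
ft_force: [2.1, 7.7, 7.3]
grip_width: 0.0186
gripper_force: 69.5
```

>>> {"op": "arm_command", "data": {"commands": [1,-0.001,0,0,0,0,0,1,-0.002,0,0,0,0,0,1,-0.002,0,0,0,0,0]}}

```text
time_s: 10.95
position: [0.5855, -0.3173, 0.167]
tool_rot: [[0.282, 0.928, 0.242], [0.709, -0.371, 0.599], [0.646, 0.002, -0.763]]
ft_force: [2.3, 11.1, 9.0]
grip_width: 0.0188
gripper_force: 69.6
```

The collar is seated: about 14 N along the bore, with the motion stopped at the expected depth. Drawing it out.

>>> {"op": "arm_command", "data": {"commands": [1,0.02,0,0,0,0,0,1,0.04,0,0,0,0,0,1,0.065,0,0,0,0,0,1,0.09,0.001,0,0,0,0,1,0.115,0.001,0,0,0,0,1,0.14,0.001,0,0,0,0,1,0.165,0.001,0,0,0,0,1,0.19,0.001,0,0,0,0,1,0.215,0.002,0,0,0,0,1,0.24,0.002,0,0,0,0,1,0.265,0.002,0,0,0,0,1,0.29,0.002,0,0,0,0]}}

```text
time_s: 11.95
position: [0.6274, -0.2155, 0.2592]
tool_rot: [[0.285, 0.928, 0.241], [0.71, -0.373, 0.596], [0.643, 0.001, -0.766]]
ft_force: [0.3, 0.2, -1.8]
grip_width: 0.0185
gripper_force: 69.2
```

```bash
python3 - <<'E'
from h import *
go(.03)
s=env.observe();print(s["position"],s["q"])
c=optics.get_image("side")
E
```

```text
plan [-0.0043  0.0001  0.0008 -0.     -0.0003  0.0007] rows 0.05192048881125542 0.013200535096797115
t 11.95 f tool [-0.9409  0.1916  1.5312] tq [-0.3857  0.1549 -0.0087] err mm [-2.1259  0.0378  0.4081]
[ 0.6274 -0.2155  0.2592] [-42.1716  36.2672  56.7441  37.8739 100.4492 -17.6945]
```

```bash
python3 - <<'E'
from h import *
plan([.60,-.17,.28],frame([0,-1,0],[0,0,1]))
E
```

```text
plan [ 0.071  -0.0849  0.0101  0.0652 -0.3291 -0.1738] rows 1.3324543969504408 6.333058439722735
```

>>> {"op": "arm_command", "data": {"commands": [1,0.03,-0.01,0,0.008,-0.041,-0.022,1,0.06,-0.03,0,0.016,-0.082,-0.043,1,0.071,-0.05,0.01,0.024,-0.123,-0.065,1,0.071,-0.07,0.01,0.033,-0.165,-0.087,1,0.071,-0.085,0.01,0.041,-0.206,-0.109,1,0.071,-0.085,0.01,0.049,-0.247,-0.13,1,0.071,-0.085,0.01,0.057,-0.288,-0.152,1,0.071,-0.085,0.01,0.065,-0.329,-0.174,1,0.071,-0.085,0.01,0.065,-0.329,-0.174,1,0.071,-0.085,0.01,0.065,-0.329,-0.174]}}

```text
time_s: 12.83
position: [0.5992, -0.1714, 0.2774]
tool_rot: [[0.002, 1.0, -0.001], [1.0, -0.002, 0.004], [0.004, -0.001, -1.0]]
ft_force: [0.4, -0.4, -1.3]
grip_width: 0.0185
gripper_force: 69.2
```

```bash
python3 - <<'E'
from h import *
plan([.394,-.10,.26],frame([0,-1,0],[0,0,1]));plan([.394,-.10,.1105],frame([0,-1,0],[0,0,1]))
s=env.observe();print(s["q"],s["time_s"])
E
```

```text
plan [ 0.142  -0.4105  0.036  -0.0007 -0.0018 -0.0008] rows 5.226664540413649 0.03503740829109119
plan [ 0.1409 -0.4101  0.335  -0.0007 -0.0018 -0.0008] rows 6.570491424958233 0.03503740829109119
[-26.8905  28.6128  58.5745   0.156   92.9871 -26.7918] 12.8333
```

>>> {"op": "arm_command", "data": {"commands": [1,0.02,-0.06,0,0,0,0,1,0.045,-0.13,0.01,0,0,0,1,0.07,-0.2,0.02,0,0,0,1,0.095,-0.27,0.03,0,0,0,1,0.12,-0.34,0.036,0,-0.001,0,1,0.142,-0.41,0.036,0,-0.001,0,1,0.142,-0.41,0.036,0,-0.001,0,1,0.142,-0.41,0.036,0,-0.001,0,1,0.142,-0.41,0.036,0,-0.001,0]}}

```text
time_s: 13.58
position: [0.3946, -0.1017, 0.2603]
tool_rot: [[0.004, 1.0, -0.0], [1.0, -0.004, 0.0], [0.0, -0.0, -1.0]]
ft_force: [0.3, -0.4, -1.8]
grip_width: 0.0186
gripper_force: 69.4
```

```bash
python3 - <<'E'
from h import *
plan([.394,-.10,.1105],frame([0,-1,0],[0,0,1]))
# rod cross-sections: predicted vs seen columns / rows along the rod
s=env.observe();p=np.array(s["position"]);R=np.array(s["tool_rot"]);print(s["time_s"],p)
for n in("scene","side"):
  c=snap(n,"f_"+n+".png");g=cv2.cvtColor(c[0],cv2.COLOR_BGR2GRAY).astype(np.float32)
  a=proj(*c[1:],p+R@np.array([-.06,0,.0105]));b=proj(*c[1:],p+R@np.array([-.152,0,.0105]));d=(b-a)/np.linalg.norm(b-a);q=np.array([-d[1],d[0]])
  print(n,a,b)
  for k in(.08,.11,.145):
    u=proj(*c[1:],p+R@np.array([-k,0,.0105]));pt=u+np.outer(np.arange(-6,7),q)
    print(k,u,"normal",q,cv2.remap(g,pt[:,0].astype(np.float32)[None],pt[:,1].astype(np.float32)[None],1).round()[0].astype(int))
  pt=b+np.outer(np.arange(-8,8),d);print("along",cv2.remap(g,pt[:,0].astype(np.float32)[None],pt[:,1].astype(np.float32)[None],1).round()[0].astype(int))
E
```

```text
plan [ 0.0034 -0.0011  0.2995 -0.0002 -0.     -0.002 ] rows 3.59187602073221 0.03384021948120799
13.5833 [ 0.3946 -0.1017  0.2603]
scene [200.8155 190.1984] [238.7492 206.7328]
0.08 [208.7504 193.657 ] normal [-0.3996  0.9167] [119 110  92  89 124 157 155 133 120 130 173 207 213]
0.11 [220.9701 198.9833] normal [-0.3996  0.9167] [106 130 126 117 116 131 132 137 121 116 142 171 164]
0.145 [235.7297 205.4167] normal [-0.3996  0.9167] [ 94  90 101 135 162 170 170 156 141 172 209 213 214]
along [153 146 149 163 171 170 164 176 203 213 214 214 215 215 214 214]
side [193.741  131.6442] [210.1289 153.3348]
0.08 [197.0887 136.0751] normal [-0.7979  0.6028] [ 64  81  66  63 105 108  96  81  79  96  72  57  99]
0.11 [202.326  143.0071] normal [-0.7979  0.6028] [ 71  81  87  94  75  90 103  98  81  92  84  58  95]
0.145 [208.7881 151.5601] normal [-0.7979  0.6028] [112  78  51  64  86 110 106  97  81  82  56  91 117]
along [ 95  83  84  87 103 112 104  85  73  65 104  56  59  70  69  54]
```

The rod follows the predicted line and the tip ends where expected, so there was no slip and it is level. Descending over the dish.

>>> {"op": "arm_command", "data": {"commands": [1,0.003,-0.001,0.06,0,0,-0.002,1,0.003,-0.001,0.12,0,0,-0.002,1,0.003,-0.001,0.18,0,0,-0.002,1,0.003,-0.001,0.23,0,0,-0.002,1,0.003,-0.001,0.27,0,0,-0.002,1,0.003,-0.001,0.299,0,0,-0.002,1,0.003,-0.001,0.299,0,0,-0.002,1,0.003,-0.001,0.299,0,0,-0.002,1,0.003,-0.001,0.299,0,0,-0.002,1,0.003,-0.001,0.299,0,0,-0.002,1,0.003,-0.001,0.299,0,0,-0.002,1,0.003,-0.001,0.299,0,0,-0.002]}}

```text
time_s: 14.68
position: [0.3936, -0.0998, 0.111]
tool_rot: [[-0.003, 1.0, -0.001], [1.0, 0.003, -0.002], [-0.002, -0.001, -1.0]]
ft_force: [-0.9, -0.4, -1.8]
grip_width: 0.0183
gripper_force: 69.4
```

```bash
python3 - <<'E'
from h import *
s=env.observe();p=np.array(s["position"]);R=np.array(s["tool_rot"]);print(s["time_s"],p,abs(s["qvel"]).max(),s["ft_force"])
tip=p+R@np.array([-.152,0,.0105]);print("tip",tip)
old=cv2.imread("pics/scene0.png").astype(int)
c=snap("scene");print("dish patch diff",abs(c[0].astype(int)-old)[285:305,228:265].mean())
for n in("scene","side"):
  c=snap(n);g=cv2.cvtColor(c[0],cv2.COLOR_BGR2GRAY).astype(np.float32)
  b=proj(*c[1:],tip);a=proj(*c[1:],p+R@np.array([-.12,0,.0105]));d=(b-a)/np.linalg.norm(b-a);q=np.array([-d[1],d[0]])
  S=lambda pt:cv2.remap(g,pt[:,0].astype(np.float32)[None],pt[:,1].astype(np.float32)[None],1).round()[0].astype(int)
  print(n,b,q,"across",S(a+np.outer(np.arange(-6,7),q)),S(b-3*d+np.outer(np.arange(-6,7),q)),"along",S(b+np.outer(np.arange(-8,8),d)))
E
```

```text
14.6833 [ 0.3936 -0.0998  0.111 ] 0.2785242998255615 [-0.8587 -0.4496 -1.814 ]
tip [ 0.394  -0.2518  0.1007]
dish patch diff 5.2914414414414415
scene [243.4357 262.4009] [-0.4428  0.8966] across [113  88  76  74  96 133 148 148 140 169 196 206 210] [129 100  82  75  79 106 158 170 144 162 189 200 205] along [143 144 128 140 157 158 146 129 118 129 130 127 136 126 136 117]
side [214.4647 223.5707] [-0.8445  0.5355] across [119 114 121 124 122 104  89  98  98 118 139 142 141] [132 132 128 126 122 116 114 111  98 100 116 122 119] along [ 96 101  96  92 107 114 112  92 102 119 118 113 112 118 124 128]
```

```bash
python3 -c "
from rig import env
print(env.close_job())"
```

```text
the job is handed in; nothing more can be done
None
```

I pushed the dipstick in until its collar stopped on the mouth (about 14 N), drew it right out, and handed the job in holding it level and steady, marked face up, with the tip about 10 cm above the table over the dish; I didn't re-measure the dish and other loose things afterwards, but no unexpected contact force showed.

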